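Find which lid fits which canister and screw both home

ROBOT

A 6-joint arm with a two-finger parallel gripper is mounted at the origin on the work surface. World frame = base frame: x ahead of the robot, y to its left, z up, the work surface at z = 0. Lengths are in m, angles in degrees, forces in N, time in s.
With the tool pointing down it reaches from about 0.4 to 0.825 m from the base axis. Payload 7 kg.
Tool frame: the origin (TCP) lies midway between the tips of the shut fingers; the grasp point (between the pads) lies 19 mm behind it; z points along the fingers, y is the line along which they close (so a half turn about z gives the same grasp; the last joint's range is limited). The gripper opens to 88 mm and grips with 3 to 60 N. Pads are 19 mm wide; open, the fingers measure 130 mm over their backs; the gripper's body (78 mm by 193 mm) begins 47 mm behind the grasp point.
Start: joints at [16.507, 20.546, 0.682, 0, -70.136, -16.507], TCP at [0.675, -0, 0.227] pointing down, gripper open.
Joint ranges: [-176.03, 176.03], [-82.01, 121.73], [-58.28, 71.71], [-173.87, 95.51], [-174.79, -0.11], [-173.66, 173.66]. Speed limits (degrees/s): [136.94, 136.94, 172.46, 180, 180, 180].

INTERFACE

Orientations are given as a 3x3 rotation matrix whose columns are the frame's x, y, z axes.
In Python, from plant import bot, effector, kinematics, telemetry, read_camera, workorder gives the robot as it stands. Calls block until the motion is done:
- bot.move_pose(position, orientation): joint-space move of the TCP to a pose.
- bot.line_to(position, max_speed=0.15, ori=None, until_force=None): straight line of the TCP; ori=None keeps the orientation; max_speed is the mean speed in m/s. With until_force (N) it stops when the force on the tool has changed by that much, and returns True; else False.
- bot.move_joints(angles): joint-space move.
- effector.grip(opening): opening from 0.0 (shut) to 1.0 (fully open); the grip force is fixed at half the most; returns when the fingers have stopped.
- bot.pause(seconds).
- kinematics.solve_ik(position, orientation): joint angles nearest the present ones, or None.
- telemetry.read_state(): the state.
- read_camera(name): name is "scene" or "side" or "wrist"; returns a dict with "color" (480x640x3 uint8, blue, green, red), "fx", "fy", "cx", "cy" (pixels), "R" (3x3) and "t" (3): a world point X has camera coordinates R X + t; the wrist camera has in their place "T_tool_cam" (4x4, takes a point from camera to tool coordinates, whose origin is the TCP and whose axes are the flange's). Camera axes: x right, y down, z forward; pixel columns grow to the right and rows downward; lengths in m; the calibration is good to about 2 mm. A picture is of the moment at which its call begins: read the wrist's pose just before it. There is no depth.
A pose or a line that the arm cannot do raises bot.Unreachable and nothing moves.
- workorder.hand_in(): hands the job in; it is judged then, once.
The state is a dict: "time_s": time; "qpos": joint angles; "qd": joint speeds; "effort": joint torques, N m; "position": TCP position; "eef_rot": TCP orientation; "contact_force": force on the tool from outside, world axes, zero at the start; "moment": the same for the moment, N m; "opening": opening from 0.0 (shut) to 1.0 (fully open); "grasp_force": force on a finger pad.
Only numpy, scipy, OpenCV 4.12 (cv2) and the standard library are available. Lean on these libraries where they do the work, as an engineer would, in place of code of your own. Each camera call takes 0.05 s, during which the arm holds its last target. There are 200 camera calls.

TASK

Close both canisters in the red crate: each of the two lids on the baking sheet fits only one of them, so try them and screw each one fully home on the canister it fits. Leave the buns and the shaker where they are on the sheet, and the shaker standing.

Things in the scene. Friction and masses are not known exactly. Their poses are not given: they have to be found in the camera images.
- lid_yellow: Yellow plastic screw lid, 64 mm across, 23 mm high, right way up on the sheet; on it a square knob 30 x 30 mm, 26 mm tall, its sides along the lid's x and y. White stripes over lid and knob run along x. Origin: centre of the underside, z up; knob's top 49 mm above. Inside, four lugs, the same after half a turn; their spacing differs between the lids. 50 to 95 g.
- lid_green: Green plastic screw lid, 64 mm across, 23 mm high, right way up on the sheet; on it a square knob 30 x 30 mm, 26 mm tall, its sides along the lid's x and y. White stripes over lid and knob run along x. Origin: centre of the underside, z up; knob's top 49 mm above. Inside, four lugs, the same after half a turn; their spacing differs between the lids. 50 to 95 g.
- jar_red: White canister with a red band, 84 mm across, fixed in the crate. Origin: centre of its underside, 6 mm above the table, z up. Shoulder at 90 mm, above it a metal threaded neck 23 mm high, 54 mm across, coned at the top, 1 mm sideways play in a lid. Which lid fits varies from run to run and shows only on trying: the wrong one stays up, its underside 108 mm above this origin.
- jar_blue: White canister with a blue band, 84 mm across, fixed in the crate. Origin: centre of its underside, 6 mm above the table, z up. Shoulder at 90 mm, above it a metal threaded neck 23 mm high, 54 mm across, coned at the top, 1 mm sideways play in a lid. Which lid fits varies from run to run and shows only on trying: the wrong one stays up, its underside 108 mm above this origin.
- jar_red_home (a point): Where the fitting lid's underside centre lies when fully home: on the red-banded canister's axis, 94.5 mm above its origin; axes as the canister's. The lid enters 4 mm higher, its stripe on the black shoulder marks, 46 degrees anticlockwise of x (4 degrees of play; half a turn is the same). Turned 46 degrees clockwise it sinks 4 mm to a stop, stripe on the red marks, along x.
- jar_blue_home (a point): Where the fitting lid's underside centre lies when fully home: on the blue-banded canister's axis, 94.5 mm above its origin; axes as the canister's. The lid enters 4 mm higher, its stripe on the black shoulder marks, 46 degrees anticlockwise of x (4 degrees of play; half a turn is the same). Turned 46 degrees clockwise it sinks 4 mm to a stop, stripe on the red marks, along x.
- crate: Fixed open red plastic crate that holds the two canisters, 200 (x) x 280 (y) x 65 mm high. Origin: centre of its underside.
- pan: Fixed aluminium baking sheet, 270 (x) x 340 (y) mm, floor 4 mm and rim 12 mm above the table, with lids, buns and shaker on it. Origin: centre of its underside.
- bun_dark: Dark sweet bun, 78 mm across, 45 mm high, loose on the sheet. Origin: centre of its underside.
- bun_pale: Lighter brown sweet bun, same size. Origin: centre of its underside.
- shaker: Steel sugar shaker with a white top, 38 mm across, 140 mm high, loose and upright near the middle of the sheet: taller than the lids, so keep the gripper's body clear of it. Origin: centre of its underside.
Not all that is in view belongs to the job. Of the things shaped like the lid_green, the green one is meant.

How it is judged (in metres and radians):
On the way:
1. one of the lids is fully home on a canister (((z of lid_yellow in the frame of jar_red between 0.09 and 0.0961 m and horizontal distance between lid_yellow and jar_red below 0.004 m and angle between lid_yellow's own z axis and vertical below 0.08 rad) or (z of lid_yellow in the frame of jar_blue between 0.09 and 0.0961 m and horizontal distance between lid_yellow and jar_blue below 0.004 m and angle between lid_yellow's own z axis and vertical below 0.08 rad) or (z of lid_green in the frame of jar_red between 0.09 and 0.0961 m and horizontal distance between lid_green and jar_red below 0.004 m and angle between lid_green's own z axis and vertical below 0.08 rad) or (z of lid_green in the frame of jar_blue between 0.09 and 0.0961 m and horizontal distance between lid_green and jar_blue below 0.004 m and angle between lid_green's own z axis and vertical below 0.08 rad))), for 0.2 s.
At the end, for the whole second after the job is handed in: Both canisters are closed, each with the lid that fits it: the lid's underside no more than 96.1 mm above the canister's origin (fully home is 94.5), centred within 4 mm, level within 0.08 rad, at rest ((((z of lid_yellow in the frame of jar_red between 0.09 and 0.0961 m and horizontal distance between lid_yellow and jar_red below 0.004 m and angle between lid_yellow's own z axis and vertical below 0.08 rad) and (z of lid_green in the frame of jar_blue between 0.09 and 0.0961 m and horizontal distance between lid_green and jar_blue below 0.004 m and angle between lid_green's own z axis and vertical below 0.08 rad)) or ((z of lid_yellow in the frame of jar_blue between 0.09 and 0.0961 m and horizontal distance between lid_yellow and jar_blue below 0.004 m and angle between lid_yellow's own z axis and vertical below 0.08 rad) and (z of lid_green in the frame of jar_red between 0.09 and 0.0961 m and horizontal distance between lid_green and jar_red below 0.004 m and angle between lid_green's own z axis and vertical below 0.08 rad))) and linear speed of each of lid_yellow, lid_green below 0.02 m/s); the robot touches nothing.
It fails at once if a bun is pushed more than 40 mm from its place (distance of any of bun_dark, bun_pale from where it was at the start of the episode above 0.04 m).
It fails at once if the shaker is pushed more than 40 mm from its place (distance of shaker from where it was at the start of the episode above 0.04 m).
It fails at once if the shaker is knocked over (angle between shaker's own z axis and vertical above 0.5 rad).
It also fails if it takes over 72 s, if anything falls off the work surface, if the arm or the gripper's body presses on something with over 40 N, if the wrist force passes 120 N, or if a joint passes its speed limit or range.

## Working session

There is one attempt and no reset: what is moved stays moved. The work goes in short steps, each a Python script; the robot and the scene stay as the last script left them, time stands still between calls to the robot, and variables do not carry over. Pictures are saved under pics/ and viewed, at most 10 in all, crops included, and the job is handed in when it is done.

```bash
ls; mkdir -p pics; python3 - <<'E'
from plant import *
import cv2,numpy as np
for n in("scene","side"):
    c=read_camera(n);cv2.imwrite(f"pics/{n}0.png",c["color"])
    print(n,c["fx"],c["cx"],c["cy"],np.round(c["R"],3).tolist(),np.round(c["t"],3))
s=telemetry.read_state();print(s["time_s"],s["eef_rot"])
c=read_camera("wrist");cv2.imwrite("pics/wrist0.png",c["color"]);print(c["T_tool_cam"],c["fx"])
E
```

```text
pics
scene 470.84855039880074 318.33791441440957 238.0344878538884 [[0.77, 0.638, -0.005], [0.37, -0.453, -0.811], [-0.52, 0.623, -0.585]] [-0.402 -0.105  1.335]
side 607.7980005614843 322.315660503057 237.25059980695738 [[0.907, -0.42, 0.015], [-0.241, -0.55, -0.8], [0.344, 0.722, -0.6]] [-0.456  0.195  1.199]
0.1 [[-1.14792707e-04 -9.99998848e-01 -1.51352637e-03]
 [-9.99999986e-01  1.14972186e-04 -1.18496971e-04]
 [ 1.18670848e-04  1.51351275e-03 -9.99998848e-01]]
[[ 1.31637105e-03 -9.68691601e-01 -2.48263670e-01  6.64058277e-02]
 [ 9.99999074e-01  1.18940143e-03  6.61420390e-04 -9.78046694e-04]
 [-3.45427212e-04 -2.48264311e-01  9.68692269e-01 -1.57787151e-01]
 [ 0.00000000e+00  0.00000000e+00  0.00000000e+00  1.00000000e+00]] 363.1260168598686
```

View pics/scene0.png

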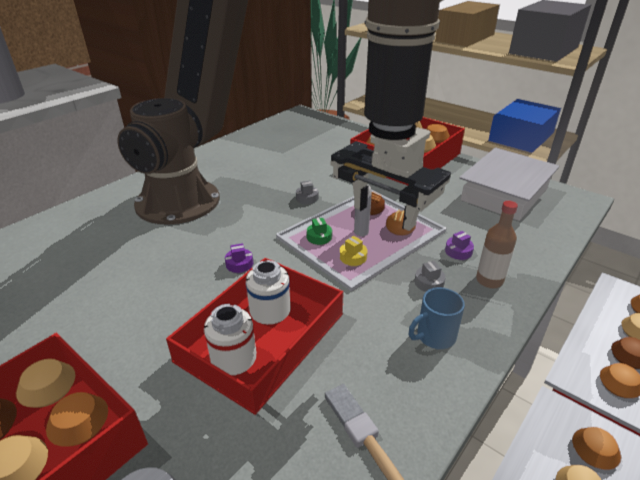

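View pics/side0.png

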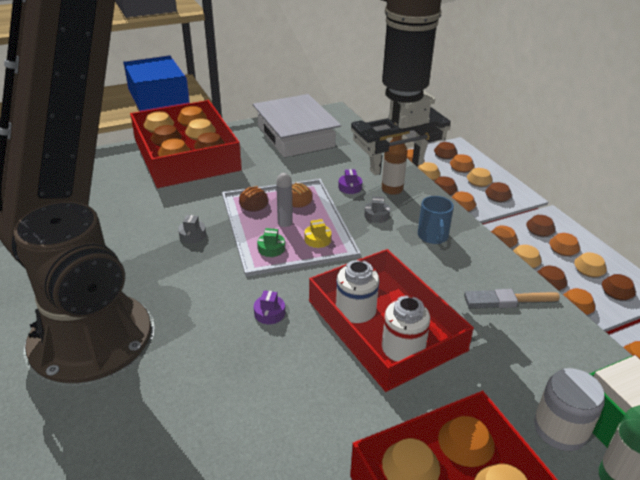

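The lid-shaped things in the scene view are green (319,231), yellow (353,252), purple (239,258) and (460,245), and grey (307,192) and (430,275). Only green and yellow sit on the baking sheet, so those two are the ones meant. The canisters are blue (268,290) and red (231,340).

```bash
cat > h.py <<'E'
from plant import *
import cv2,numpy as np
def topl(c,uv,z,R,t):
    # R,t: world->cam ; intersect pixel ray with plane z
    d=R.T@np.array([(uv[0]-c["cx"])/c["fx"],(uv[1]-c["cy"])/c["fy"],1]);o=-R.T@t
    return o+d*(z-o[2])/d[2]
def wrist(name=None):
    s=telemetry.read_state();c=read_camera("wrist")
    T=np.eye(4);T[:3,:3]=s["eef_rot"];T[:3,3]=s["position"]
    W=np.linalg.inv(T@np.array(c["T_tool_cam"]));c["R"],c["t"]=W[:3,:3],W[:3,3]
    if name: cv2.imwrite(f"pics/{name}.png",c["color"]); np.savez(f"pics/{name}.npz",fx=c["fx"],fy=c["fy"],cx=c["cx"],cy=c["cy"],R=c["R"],t=c["t"],color=c["color"])
    return c
def ori(a):
    # tool down, tool y axis along world angle a (deg); x = y cross z
    a=np.radians(a);y=np.array([np.cos(a),np.sin(a),0]);z=np.array([0,0,-1.])
    return np.column_stack([np.cross(y,z),y,z])
E
python3 - <<'E'
from h import *
P={"scene":dict(green=(320,223,.053),yellow=(354,243,.053),blue=(266,269,.119),red=(230,315,.119),shak=(363,186,.144)),
"side":dict(green=(271,235,.053),yellow=(318,226,.053),blue=(357,267,.119),red=(408,304,.119),shak=(284,178,.144))}
for n in P:
    c=read_camera(n)
    for k,(u,v,z) in P[n].items(): print(n,k,np.round(topl(c,(u,v),z,np.array(c["R"]),np.array(c["t"])),3))
E
```

```text
scene green [0.436 0.11  0.053]
scene yellow [0.549 0.096 0.053]
scene blue [ 0.519 -0.152  0.119]
scene red [ 0.558 -0.279  0.119]
scene shak [0.502 0.19  0.144]
side green [0.42  0.103 0.053]
side yellow [0.533 0.092 0.053]
side blue [ 0.508 -0.147  0.119]
side red [ 0.545 -0.279  0.119]
side shak [0.487 0.182 0.144]
```

View pics/wrist0.png

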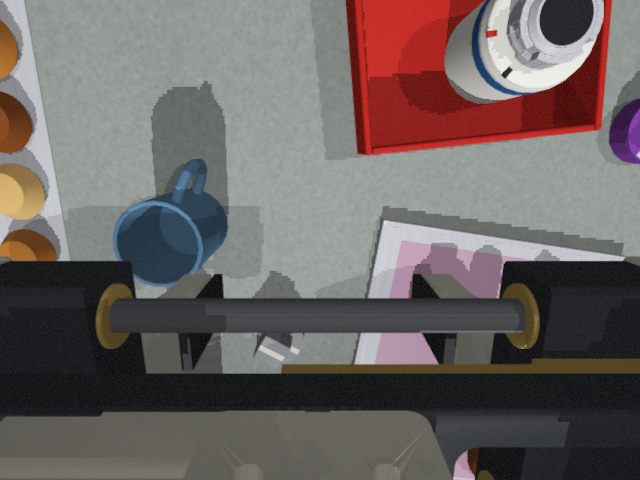

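```bash
python3 - <<'E'
from h import *
R=ori(180)
bot.move_pose([0.485,0.175,0.235],R);a=wrist("lids1")["color"]
bot.move_pose([0.533,-0.135,0.26],R);b=wrist("jars1")["color"]
cv2.imwrite("pics/m1.png",np.vstack([a[:290],b[:290]]))
s=telemetry.read_state();print(s["time_s"],s["qpos"],s["contact_force"])
E
```

```text
2.5583 [ 6.27955889e+00  7.57198596e+00 -1.22599727e+01 -1.08284862e-02
 -7.01806736e+01 -6.23653993e+00] [-0.20841696  0.08630329 -0.85902454]
```

View pics/m1.png

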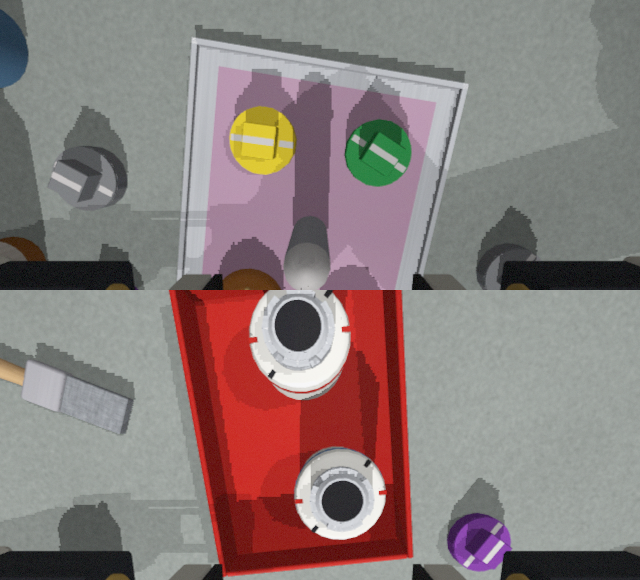

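The top half shows yellow at (262,140) and green at (378,152), with stripe bearings visible, and the shaker at (307,262). The bottom half shows the red canister neck at (298,325) and the blue one at (342,500), both with red and black shoulder marks. Next come close opposed views, so the calibration bias cancels.

```bash
cat > m.py <<'E'
from h import *
import json
T=dict(green=(.428,.106),yellow=(.541,.094),blue=(.513,-.150),red=(.552,-.279))
def hole(c,pred):
    g=cv2.cvtColor(c["color"],cv2.COLOR_BGR2GRAY);m=((g<70)*255).astype(np.uint8)
    n,l,st,ce=cv2.connectedComponentsWithStats(m)
    b=[i for i in range(1,n) if 800<st[i,4]<9000 and st[i,1]+st[i,3]<262 and 0.8<st[i,2]/st[i,3]<1.25]
    i=min(b,key=lambda i:np.hypot(*(ce[i]-pred)))
    k,_=cv2.findContours((l==i).astype(np.uint8),cv2.RETR_EXTERNAL,cv2.CHAIN_APPROX_NONE)
    e=cv2.fitEllipse(k[0]);return e[0],e[1]
def lid(c,pred,col):
    h=cv2.cvtColor(c["color"],cv2.COLOR_BGR2HSV);lo,hi=((20,32) if col=="yellow" else (50,80))
    m=cv2.inRange(h,(lo,110,30),(hi,255,255));n,l,st,ce=cv2.connectedComponentsWithStats(cv2.morphologyEx(m,cv2.MORPH_CLOSE,np.ones((9,9))))
    i=1+np.argmax(st[1:,4]);B=l==i
    k,_=cv2.findContours(B.astype(np.uint8),cv2.RETR_EXTERNAL,cv2.CHAIN_APPROX_NONE);k=k[0]
    (u,v),r=cv2.minEnclosingCircle(k)
    yy,xx=np.mgrid[:480,:640];D=(np.hypot(xx-u,yy-v)<r-2)&(h[...,1]<90)
    e=cv2.fitEllipse(k)
    vx,vy,_,_=cv2.fitLine(np.column_stack(np.nonzero(D)[::-1]).astype(np.float32),cv2.DIST_HUBER,0,.01,.01).ravel()
    return e[0],e[1],(vx,vy)
if __name__=="__main__":
  for A in ((180,),(0,10,-10,20,-20)):
    for k in ("red","blue","yellow","green") if A[0]==180 else ("green","yellow","blue","red"):
      for a in A:
        R=ori(a);p=np.r_[T[k],.0]-R[:,0]*.0664;p[2]=.19
        q=kinematics.solve_ik(p,R)
        if q is None: continue
        try: bot.move_pose(p,R);break
        except bot.Unreachable: pass
      else: print(k,"unreachable");continue
      bot.pause(.2);c=wrist(f"{k}_{A[0]}")
      jar=k in("red","blue");z=.119 if jar else .027
      X=c["R"]@np.r_[T[k],z]+c["t"];pred=(X[0]/X[2]*c["fx"]+c["cx"],X[1]/X[2]*c["fy"]+c["cy"])
      try:
        r=hole(c,pred) if jar else lid(c,pred,k)
        w=topl(c,r[0],z,c["R"],c["t"]);o=[]
        if not jar:
            d=topl(c,np.array(r[0])+20*np.array(r[2]),z,c["R"],c["t"])-w;o=np.degrees(np.arctan2(d[1],d[0]))
        print(k,a,np.round(pred),np.round(r[0],1),np.round(r[1],1),np.round(w,4),o)
      except Exception as e: print(k,a,"fail",e)
  s=telemetry.read_state();print(s["time_s"],np.round(s["qpos"],1))
E
python3 m.py
```

```text
red 180 [320. 145.] [325.8 141.5] [54.2 56.5] [ 0.5486 -0.2809  0.119 ] []
blue 180 [319. 147.] [318.3 148.8] [54.3 56.2] [ 0.5134 -0.149   0.119 ] []
yellow 180 [318. 148.] [318.7 157.8] [73.3 75. ] [0.5406 0.1025 0.027 ] 172.32730805081485
green 180 [319. 146.] [320.6 156.2] [72.2 74. ] [0.4265 0.1143 0.027 ] 148.47290378287883
green 0 [316. 146.] [314.3 134.1] [73.4 76.3] [0.4264 0.1161 0.027 ] -31.537365121208843
yellow 0 [317. 147.] [316.3 134.3] [74.4 77.3] [0.5405 0.104  0.027 ] -7.60136112204559
blue 10 [316. 146.] [316.6 143.4] [54.6 56.9] [ 0.5133 -0.1483  0.119 ] []
red 0 [316. 148.] [309.9 149.8] [54.3 56.4] [ 0.5486 -0.2801  0.119 ] []
15.775 [ -14.8   19.6   -5.5   -0.   -64.8 -165.1]
```

```bash
python3 - <<'E'
from h import *
out=[]
for k,C in dict(red=(.5486,-.2805),blue=(.5134,-.1487)).items():
  for n in ("180","0"):
    c=np.load(f"pics/{k}_{n}.npz")
    # image-specific hole centre shift is <0.6mm, ignored
    th=np.arange(0,360,.5);r=np.arange(.028,.046,.0005)
    t,rr=np.meshgrid(np.radians(th),r)
    X=np.stack([C[0]+rr*np.cos(t),C[1]+rr*np.sin(t),0*t+.096],-1)@c["R"].T+c["t"]
    u=(X[...,0]/X[...,2]*c["fx"]+c["cx"]).astype(np.float32);v=(X[...,1]/X[...,2]*c["fy"]+c["cy"]).astype(np.float32)
    im=cv2.remap(c["color"],u,v,cv2.INTER_LINEAR);out.append(cv2.resize(im,(720,108)))
    b=im[14:25].astype(float)
    red=((b[...,2]-b[...,1])>60).mean(0);blk=(b.max(-1)<70).mean(0)
    for nm,w in(("red",red),("blk",blk)):
        w=w>.4;l=[];i=np.flatnonzero(w)
        if len(i): l=[round(th[g].mean(),1) for g in np.split(i,np.flatnonzero(np.diff(i)>4)+1)]
        print(k,n,nm,l)
cv2.imwrite("pics/ring.png",np.vstack(out))
E
```

```text
red 180 red [np.float64(6.2), np.float64(186.2)]
red 180 blk [np.float64(52.0), np.float64(232.0)]
red 0 red [np.float64(6.2), np.float64(186.2)]
red 0 blk [np.float64(52.2), np.float64(232.2)]
blue 180 red [np.float64(6.2), np.float64(186.2)]
blue 180 blk [np.float64(52.2), np.float64(232.0)]
blue 0 red [np.float64(6.2), np.float64(186.2)]
blue 0 blk [np.float64(52.2), np.float64(232.0)]
```

View pics/ring.png

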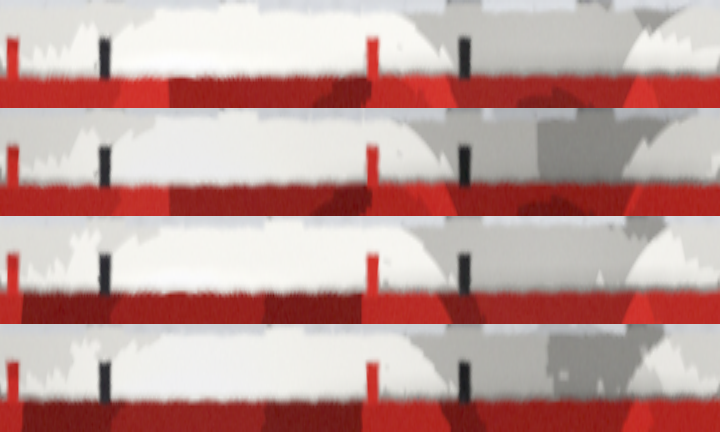

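```bash
cat >> h.py <<'E'
L=dict(yellow=(.54055,.10325,172.4),green=(.42645,.1152,148.5))
J=dict(red=(.5486,-.2805),blue=(.5134,-.1487))
H=.026
def rep(m):
    s=telemetry.read_state();print(m,"t",round(s["time_s"],1),"p",np.round(s["position"],4),"F",np.round(s["contact_force"],1),"op",round(s["opening"],3),"gf",round(s["grasp_force"],1));return s
def pick(l):
    x,y,a=L[l];effector.grip(.65)
    bot.move_pose([x,y,.22],ori(a));bot.line_to([x,y,.08],.2);bot.line_to([x,y,.004+H],.05)
    effector.grip(0);rep("gripped");bot.line_to([x,y,.25],.15);rep("lifted")
def tryon(j):
    x,y=J[j];bot.move_pose([x,y,.25],ori(232.1));bot.line_to([x,y,.121+H],.15);bot.pause(.3);rep("above")
    hit=bot.line_to([x,y,.1035+H],.02,until_force=10);s=rep(f"hit {hit}")
    u=s["position"][2]-H;print("underside over jar origin",round((u-.006)*1e3,1));return u
def turn(j,z0):
    x,y=J[j];bot.line_to([x,y,.1000+H],.0018,ori=ori(185.5));return rep("turned")
def release():
    p=telemetry.read_state()["position"]
    effector.grip(.65);bot.line_to([p[0],p[1],.25],.15);rep("released")
E
python3 - <<'E'
from h import *
pick("yellow");u=tryon("red")
E
```

```text
gripped t 21.0 p [0.5406 0.1033 0.0301] F [-1.3 -0.1  1.2] op 0.339 gf 30.0
lifted t 22.6 p [0.5401 0.1031 0.2491] F [ 0.5 -1.3 -0.2] op 0.339 gf 30.0
above t 25.3 p [ 0.5489 -0.2806  0.1477] F [ 0.2 -0.2 -1.1] op 0.338 gf 30.0
hit True t 26.1 p [ 0.5484 -0.2804  0.1305] F [-0.1  0.8  4. ] op 0.344 gf 30.0
underside over jar origin 98.5
```

Underside at 98.5 mm, so yellow fits the red canister. Turn it.

```bash
python3 - <<'E'
from h import *
turn("red",0);s=telemetry.read_state();print((s["position"][2]-H-.006)*1e3,s["moment"],np.degrees(np.arctan2(s["eef_rot"][1][1],s["eef_rot"][0][1])))
release()
pick("green");u=tryon("blue")
c=read_camera("scene");cv2.imwrite("pics/s2.png",cv2.resize(c["color"][180:420,140:460],(800,600)))
E
```

```text
turned t 27.5 p [ 0.5482 -0.2806  0.1265] F [-2.9  0.2  6.1] op 0.339 gf 30.0
94.5409554550234 [0.37905604 1.08652814 0.29368599] -174.46212022197037
released t 29.1 p [ 0.5477 -0.2804  0.2489] F [-0.  -0.1 -0.6] op 0.651 gf 0.0
gripped t 33.5 p [0.4265 0.1153 0.0301] F [-0.5  0.2  2.8] op 0.34 gf 30.0
lifted t 35.1 p [0.4261 0.115  0.2492] F [-0.1  0.5 -1.7] op 0.336 gf 30.0
above t 38.0 p [ 0.5137 -0.1487  0.1477] F [-0.2  0.3 -1.6] op 0.339 gf 30.0
hit True t 38.8 p [ 0.5132 -0.1487  0.1305] F [-1.5  1.3  5.9] op 0.335 gf 30.0
underside over jar origin 98.5
```

View pics/s2.png

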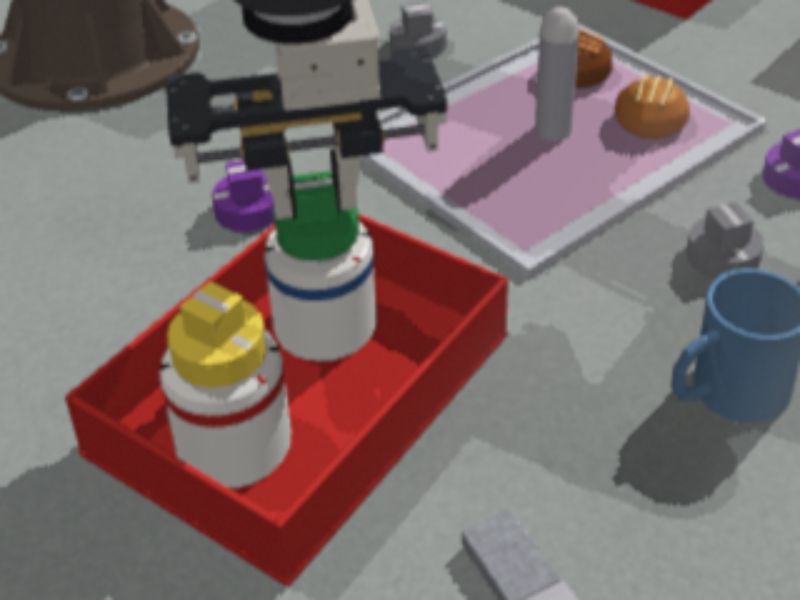

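The yellow lid at (215,335) sits level and low on the red canister, its stripe pointing at the red mark (262,378). The green lid at (315,220) is seated on the blue one, still gripped. The shaker stands and the buns haven't moved. Next I turn green, then check both from close.

```bash
python3 - <<'E'
from h import *
turn("blue",0);s=telemetry.read_state();print((s["position"][2]-H-.006)*1e3,np.degrees(np.arctan2(s["eef_rot"][1][1],s["eef_rot"][0][1])))
release()
bot.move_pose([.533,-.13,.25],ori(180));bot.pause(.2);a=wrist("fin")["color"][:270]
c=read_camera("side")["color"][240:400,260:500]
cv2.imwrite("pics/fin2.png",np.vstack([a,cv2.resize(c,(640,320))]));rep("end")
E
```

```text
turned t 40.3 p [ 0.513  -0.1489  0.1266] F [-3.   0.4  7.2] op 0.34 gf 30.0
94.55407201827961 -174.45034308016815
released t 42.0 p [ 0.5124 -0.1488  0.249 ] F [-0.3  0.6 -0.1] op 0.649 gf 0.0
end t 42.5 p [ 0.5326 -0.1303  0.2498] F [-0.3 -0.  -0. ] op 0.653 gf 0.0
```

View pics/fin2.png

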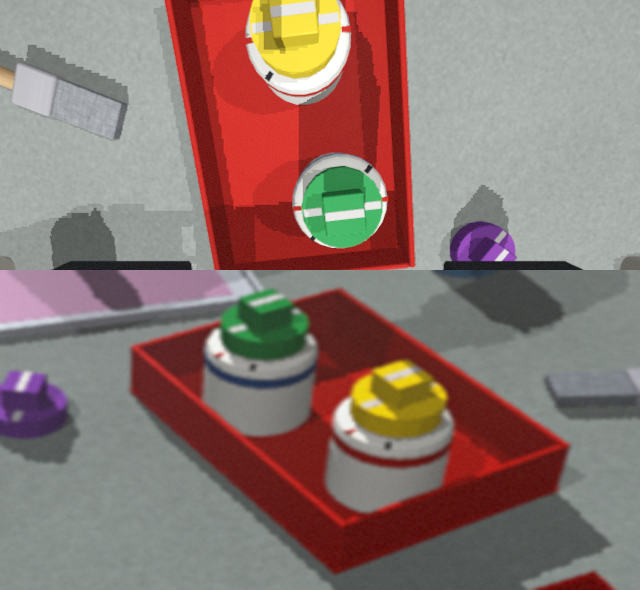

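Both lids sit level. Their stripes lie on the red marks: green at (297,208) and (385,200), yellow at (250,40) and (347,30).

```bash
python3 -c "
from plant import workorder
print(workorder.hand_in())"
```

```text
the job is handed in; nothing more can be done
None
```

The job is handed in at about 42 s: yellow is screwed home on the red-banded canister and green on the blue-banded one (both about 94.5 mm by arm position, stripes on the red marks), and the buns and standing shaker were where they started in the last view of the sheet, though hand-in returned no verdict.

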